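# Load the tape wrapper and hold its run lever

## Task

Lift the wrapping machine's hinged loading tray by its bar handle so that all four tape rolls slide into the hopper, and lower the tray until it lies level again. Then press the paddle of the control box's spring-return lever down past its first two clicks to the third, and hold it there with the fingers: the job ends while still holding it down, without letting go. Leave the cup, carton and jar where they stand, and do not press the lever before the rolls are in.

Things in the scene. Friction and masses are not known exactly. Their poses are not given: they have to be found in the camera images.
- machine: (All sizes in mm.) Fixed grey wrapping machine, left or right of the middle (control box on the other), turned up to 0.2 rad. Origin on the counter under the tray's hinge line; x from the loading tray (-x, robot side) to the open hopper (+x), y along the hinge. Housing under tray: x -155 to 0, 150 wide, 105 high. Hopper inside: x 6 to 174, y -86 to 86, floor at 20; side walls to 165, far wall to 195 high.
- tray (a joint): Angle of the hinged steel loading tray (rad): 0 = level, grows as the handle end is lifted, up to 1.25; pours into the hopper over its hinge edge. Sinks back to 0 if let go (0.35 kg, light damper). Rolls lie flat on it and slide once it is tipped beyond about 0.45 to 0.65. Spans x -160 to 0 of the machine, 150 wide, floor 4 thick, walls 26 high on three sides.
- tray_hinge (a point): Mid-point of the tray's hinge line, 120 above the counter, fixed on the machine; axes as the machine's.
- tray_handle (a point): Middle of the tray's handle: a round dark steel bar 12 thick along y, 120 long, held 40 clear behind the tray's near wall by an arm at each end; clear space below. With the tray level it lies 200 in -x of the hinge line and 34 above it (154 above the counter). Moves with the tray about the hinge; its axes turn with the tray.
- hopper (a point): Centre of the hopper's inner floor, 90 in +x of the hinge line, 20 above the counter.
- lever (a joint): Angle pressed of the control box's run lever (rad): 0 = at rest, sloping 0.30 up towards the robot; grows as its paddle is pressed down, end stop at 0.63. Clicks (detents) at about 0.20, 0.40 and 0.60, the third just before the end stop. A spring drives it back to 0 when let go. Pressing the paddle takes 2 to 6 N up to the first click, up to 9 N on the way to the third, about 8 N to stay there, and steeply more at the end stop.
- lever_pivot (a point): Mid-point of the lever's pivot line, 130 above the counter, fixed on the grey control box (100 wide, 110 deep, 140 high, front face 10 behind the pivot). x points from the paddle to the box, y along the pivot, z up; the box stands turned by up to 0.3 rad.
- lever_pad (a point): Centre of the top face of the lever's black paddle (40 long, 44 wide, 12 thick). At rest it lies 86 in -x of the pivot line and 33 above it; at the third click 90 in -x and 21 below it. Axes as the pivot's at rest; they turn with the lever. Metal discs of radius 34 flank the pivot; nothing stands under or over the paddle.
- roll0_center (a point): Centre of a blue roll of insulating tape, 48 in diameter, 16 high, about 40 g; one of four alike, starting flat on the loading tray.
- roll1_center (a point): Centre of a blue roll of insulating tape, 48 in diameter, 16 high, about 40 g; one of four alike, starting flat on the loading tray.
- roll2_center (a point): Centre of a blue roll of insulating tape, 48 in diameter, 16 high, about 40 g; one of four alike, starting flat on the loading tray.
- roll3_center (a point): Centre of a blue roll of insulating tape, 48 in diameter, 16 high, about 40 g; one of four alike, starting flat on the loading tray.
- pen_cup: White cup, 68 across, 90 high, standing on the counter; bystander. Origin: centre of its underside, z up.
- carton: Small cardboard carton 110 x 80 x 70, standing on the counter; bystander. Origin: centre of its underside, z up.
- jar: Glass jar, 64 across, 85 high, standing on the counter; bystander. Origin: centre of its underside, z up.
Mind the look-alikes: they are no part of the job. Leave any red look-alike of the part that bears roll1_center alone. Leave any red look-alike of the part that bears roll2_center alone.

How it is judged:
On the way, in this order (a step that is already met when the one before it is completed fails the run):
1. all four rolls are in the hopper (x of roll0_center in the frame of machine between 0.005 and 0.176 m and y of roll0_center in the frame of machine between -0.088 and 0.088 m and z of roll0_center in the frame of machine between 0.02 and 0.115 m and x of roll1_center in the frame of machine between 0.005 and 0.176 m and y of roll1_center in the frame of machine between -0.088 and 0.088 m and z of roll1_center in the frame of machine between 0.02 and 0.115 m and x of roll2_center in the frame of machine between 0.005 and 0.176 m and y of roll2_center in the frame of machine between -0.088 and 0.088 m and z of roll2_center in the frame of machine between 0.02 and 0.115 m and x of roll3_center in the frame of machine between 0.005 and 0.176 m and y of roll3_center in the frame of machine between -0.088 and 0.088 m and z of roll3_center in the frame of machine between 0.02 and 0.115 m), for 0.2 s.
2. the tray lies level again (value of joint tray below 0.08 rad), for 0.2 s.
3. the lever is held at its third click by the fingers (value of joint lever above 0.53 rad and contact force between the fingers and lever above 2 N), for 0.5 s.
At the end, for the whole second after the job is handed in: The fingers hold the lever at its third click (joint above 0.53 rad, pushed with more than 2 N); all four rolls lie inside the hopper (centres inside its walls and below its hinge edge); the tray lies level (within 0.08 rad) (all of step 1 and all of step 3 and value of joint tray below 0.08 rad); the arm keeps its last pose, push and grip.
It fails at once if the lever is pressed (past 0.15 rad) before all rolls are in the hopper (value of joint lever above 0.15 rad and not ((x of roll0_center in the frame of machine between 0.005 and 0.176 m and y of roll0_center in the frame of machine between -0.088 and 0.088 m and z of roll0_center in the frame of machine between 0.02 and 0.115 m) and (x of roll1_center in the frame of machine between 0.005 and 0.176 m and y of roll1_center in the frame of machine between -0.088 and 0.088 m and z of roll1_center in the frame of machine between 0.02 and 0.115 m) and (x of roll2_center in the frame of machine between 0.005 and 0.176 m and y of roll2_center in the frame of machine between -0.088 and 0.088 m and z of roll2_center in the frame of machine between 0.02 and 0.115 m) and (x of roll3_center in the frame of machine between 0.005 and 0.176 m and y of roll3_center in the frame of machine between -0.088 and 0.088 m and z of roll3_center in the frame of machine between 0.02 and 0.115 m))).
It fails at once if the pen_cup is moved by more than 30 mm (distance of pen_cup from where it was at the start of the episode above 0.03 m).
It fails at once if the carton is moved by more than 30 mm (distance of carton from where it was at the start of the episode above 0.03 m).
It fails at once if the jar is moved by more than 30 mm (distance of jar from where it was at the start of the episode above 0.03 m).
It also fails if it takes over 64 s, if anything falls off the work surface, if the arm or the gripper's body presses on something with over 40 N, if the wrist force passes 120 N, or if a joint passes its speed limit or range.

## Robot

A 6-joint arm with a two-finger parallel gripper is mounted at the origin on the work surface. World frame = base frame: x ahead of the robot, y to its left, z up, the work surface at z = 0. Lengths are in m, angles in rad, forces in N, time in s.
With the tool pointing down it reaches from about 0.325 to 0.9 m from the base axis. Payload 6.1 kg.
Tool frame: the origin (TCP) lies midway between the tips of the shut fingers; the grasp point (between the pads) lies 19 mm behind it; x points along the fingers, y is the direction in which the jaws open and shut, and the axes are right-handed (so a half turn about x gives the same grasp; the last joint's range is limited). The gripper opens to 85 mm and grips with 20 to 120 N. Pads are 22 mm wide; open, the fingers measure 114 mm over their backs; the gripper's body (76 mm by 85 mm) begins 54 mm behind the grasp point. The pads swing forward as they close: fully open they stand 13 mm farther back than shut.
Start: joints at [0.988, 0.22, 1.526, -0, 1.395, -0.126], TCP at [0.276, 0.561, 0.231] pointing down, gripper open.
Joint ranges: [-2.98, 2.98], [-0.91, 2.08], [0.09, 2.57], [-1.24, 4.39], [0.2, 2.65], [-2.68, 2.68]. Speed limits (rad/s): [2.57, 2.57, 3.01, 3.14, 3.14, 3.14].

## Interface

Orientations are given as [roll, pitch, yaw] about the fixed x, y, z axes, in that order (R = Rz(yaw) Ry(pitch) Rx(roll)).
In Python, from plant import movep, move_l, set_joints, gripper_to, hold, inverse_kinematics, observe, get_image, get_calibration, Unreachable, job_done gives the robot as it stands. Calls block until the motion is done:
- movep(position, orientation): joint-space move of the TCP to a pose.
- move_l(position, feed=0.15, rotation=None, max_force=None): straight line of the TCP; rotation=None keeps the orientation; feed is the mean speed in m/s. With max_force (N) it stops when the force on the tool has changed by that much, and returns True; else False.
- set_joints(angles): joint-space move.
- gripper_to(opening, f_grip=None): finger opening in m; f_grip is the grip in N (None keeps the last); returns when the fingers have stopped.
- hold(seconds).
- inverse_kinematics(position, orientation): joint angles nearest the present ones, or None.
- observe(): the state.
- get_image(name): name is "side" or "top"; returns (picture, depth): 384x512x3 uint8, red, green, blue; 384x512 float32, m along the optical axis (not along the pixel's ray), 0 where there is no reading.
- get_calibration(name): a dict with "intrinsics" (3x3 intrinsics, pixels), "world_from_camera" (4x4, takes a point from camera to world coordinates). Camera axes: x right, y down, z forward; pixel columns grow to the right and rows downward; lengths in m; the calibration is good to about 2 mm. A picture is of the moment at which its call begins. get_calibration takes no time and is no camera call.
A pose or a line that the arm cannot do raises Unreachable and nothing moves.
- job_done(): hands the job in, once; it reports no verdict.
The state is a dict: "time_s": time; "q": joint angles; "joint_velocities": joint speeds; "joint_torque": joint torques, N m; "eef_pos": TCP position; "tcp_rot": TCP orientation; "ft_force": force on the tool from outside, world axes, zero at the start; "torque": the same for the moment, N m; "opening": finger opening in m.
Only numpy, scipy, OpenCV 4.12 (cv2) and the standard library are available. Lean on these libraries where they do the work, as an engineer would, in place of code of your own. Each camera call takes 0.05 s, during which the arm holds its last target. There are 200 camera calls.

## Working session

There is one attempt and no reset: what is moved stays moved. The work goes in short steps, each a Python script; the robot and the scene stay as the last script left them, time stands still between calls to the robot, and variables do not carry over. Pictures are saved under pics/ and viewed, about 8 in all and at most 12, crops included, and the job is handed in when it is done.

```bash
ls; mkdir -p pics
cat > h.py <<'E'
import numpy as np, cv2
from plant import *
def snap(n,tag):
    p,d=get_image(n); cv2.imwrite(f'pics/{tag}.png',p[:,:,::-1]); np.save(f'pics/{tag}.npy',d); return p,d
def cloud(n,d):
    c=get_calibration(n);K=np.array(c['intrinsics']);T=np.array(c['world_from_camera'])
    v,u=np.mgrid[:d.shape[0],:d.shape[1]]
    P=np.stack([(u-K[0,2])/K[0,0]*d,(v-K[1,2])/K[1,1]*d,d],-1)
    W=P@T[:3,:3].T+T[:3,3]; W[d==0]=np.nan; return W
E
python3 - <<'E'
from h import *
for n in('side','top'):
    snap(n,n+'0'); c=get_calibration(n); print(np.round(c['world_from_camera'],3))
print(observe())
a=cv2.imread('pics/top0.png');b=cv2.imread('pics/side0.png')
cv2.imwrite('pics/t.png',cv2.resize(a,(800,600)));cv2.imwrite('pics/s.png',cv2.resize(b,(800,600)))
E
```

```text
pics
[[-0.971 -0.179  0.159  0.401]
 [-0.239  0.764 -0.599  0.867]
 [-0.014 -0.619 -0.785  1.245]
 [ 0.     0.     0.     1.   ]]
[[-0.011 -0.998  0.063  0.546]
 [-1.     0.011 -0.005 -0.019]
 [ 0.004 -0.063 -0.998  1.137]
 [ 0.     0.     0.     1.   ]]
{'time_s': 0.1, 'q': array([ 9.87929416e-01,  2.21110080e-01,  1.52748361e+00, -2.70199400e-05,
        1.39468697e+00, -1.26088304e-01]), 'joint_velocities': array([ 2.80148965e-03, -8.81056047e-05, -5.85059806e-03,  1.13569381e-04,
       -1.33470255e-03, -1.04740912e-03]), 'joint_torque': array([ 1.49163236e-03, -4.98246539e+01, -3.90546262e+01, -1.30029975e-04,
        5.70479926e-03, -3.82989367e-05]), 'eef_pos': array([0.27537234, 0.56047445, 0.23033859]), 'tcp_rot': array([-1.68113132,  1.5691081 , -2.13790517]), 'ft_force': array([-0.17798859, -0.04817924, -0.07787007]), 'torque': array([-0.01822322,  0.01669418, -0.01798969]), 'opening': 0.08552797084894893}
```

View pics/t.png

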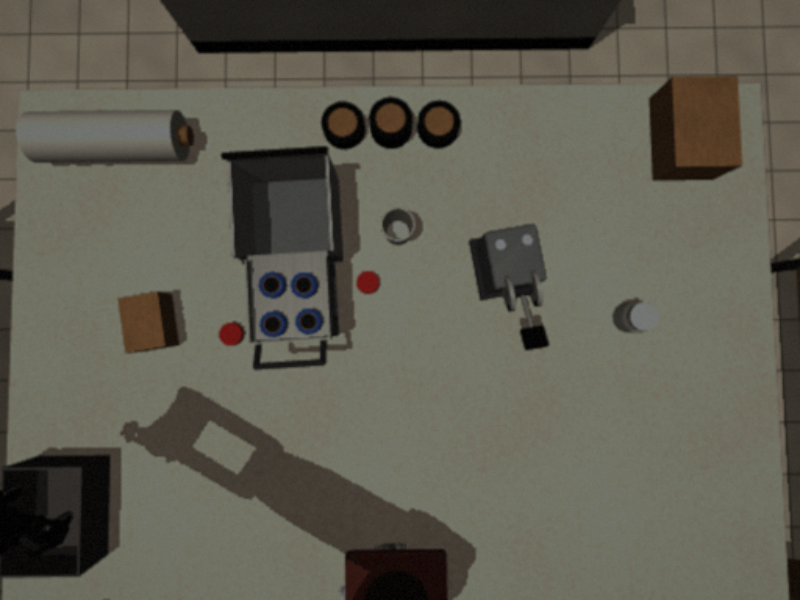

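View pics/s.png

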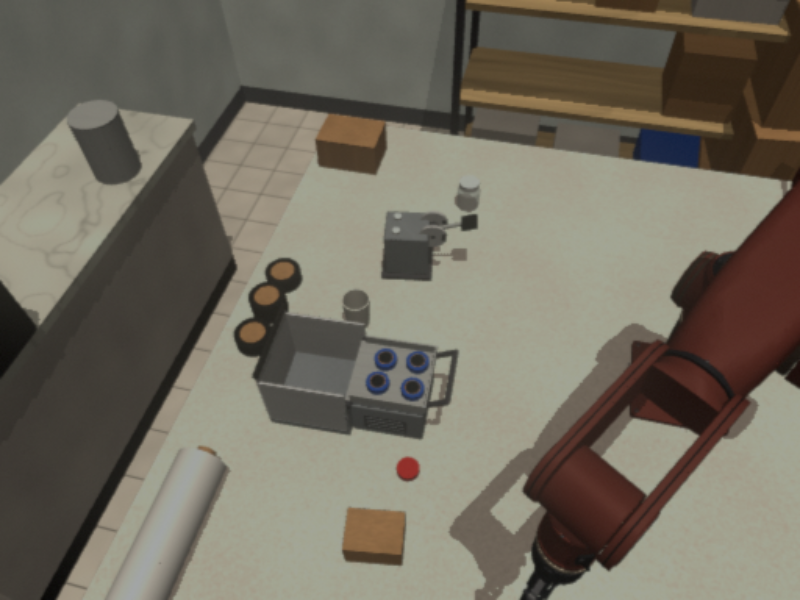

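The top picture (800x600) shows the tray with four blue rolls (271,284), (304,284), (273,323), (309,321). The handle bar runs from about (256,366) to (325,361). The hopper is at (285,205), the control box at (513,255) and its paddle at (534,333). 

Candidates:
- **Rolls:** the blue ones on the tray are the target. The red look-alikes at (231,334) and (368,282) stay alone.
- **Handle:** the dark bar at (290,364), not its shadow at (320,347).
- **Paddle:** the black plate at (534,333). Its shadow shows only in the side view, at (458,254).

Run:
```python
from h import *
d=np.load('pics/top0.npy');im=cv2.imread('pics/top0.png');W=cloud('top',d)
def fit(name,r0,c0,r1,c1,zlo,zhi):
    P=W[r0:r1,c0:c1].reshape(-1,3);P=P[(P[:,2]>zlo)&(P[:,2]<zhi)]
    rect=cv2.minAreaRect((P[:,:2]*1000).astype(np.float32)); 
    print(name,len(P),'mean',P.mean(0).round(4),'min',P.min(0).round(3),'max',P.max(0).round(3),'rect',np.round(rect[0],1),np.round(rect[1],1),round(rect[2],1)); return P
s=lambda *a:[int(x/1.5625) for x in a]
h=fit('handle',*s(354,240,374,340),.13,.175)
fit('housetray',*s(245,238,350,345),.11,.16)
fit('farwall',*s(140,215,170,335),.18,.21)
fit('boxtop',*s(215,475,290,555),.125,.146)
fit('paddle',*s(322,515,352,555),.11,.2)
fit('paddle2',*s(326,523,346,546),.11,.2)
fit('cup',*s(200,375,250,420),.08,.1); fit('jar',*s(295,610,335,665),.06,.1); fit('carton',*s(280,110,360,185),.06,.08)
# bar line
b=h; A=np.polyfit(b[:,1],b[:,0],1); print('slope',A, np.arctan(A[0]))
a=im
cr=lambda r0,r1,c0,c1:cv2.resize(a[r0:r1,c0:c1],None,fx=5,fy=5,interpolation=cv2.INTER_CUBIC)
cv2.imwrite('pics/crop.png',np.hstack([cr(158,242,150,226),cr(140,224,300,376)]))
```

```text
handle 237 mean [0.4926 0.1849 0.1579] min [0.483 0.117 0.146] max [0.509 0.248 0.164] rect [495.6 182.7] [131.  25.] 89.4
housetray 3165 mean [0.6131 0.1904 0.1313] min [0.516 0.101 0.111] max [0.715 0.282 0.156] rect [614.5 192.7] [180.9 197.3] 89.1
farwall 324 mean [0.8653 0.2013 0.1938] min [0.856 0.109 0.18 ] max [0.876 0.295 0.2  ] rect [866.3 201.9] [ 13.1 186.4] 3.3
boxtop 1240 mean [ 0.6817 -0.2314  0.1402] min [ 0.623 -0.289  0.125] max [ 0.743 -0.176  0.146] rect [ 678.5 -233.6] [120.7 100.7] 9.6
paddle 242 mean [ 0.5344 -0.2573  0.163 ] min [ 0.512 -0.282  0.149] max [ 0.56  -0.234  0.174] rect [ 536.9 -257.6] [47.1 44.7] 8.8
paddle2 184 mean [ 0.5367 -0.2564  0.1627] min [ 0.52  -0.278  0.149] max [ 0.554 -0.236  0.174] rect [ 536.9 -256.7] [41.4 33.9] 89.2
cup 110 mean [ 0.7601 -0.0143  0.0889] min [ 0.724 -0.047  0.08 ] max [0.79  0.017 0.095] rect [757.  -14.8] [64.3 66.5] 88.7
jar 332 mean [ 0.5711 -0.4873  0.0826] min [ 0.543 -0.518  0.06 ] max [ 0.599 -0.461  0.092] rect [ 570.9 -489.9] [57.3 55.9] 89.3
carton 980 mean [0.5713 0.488  0.0698] min [0.512 0.443 0.06 ] max [0.631 0.536 0.077] rect [571.2 489.9] [109.5  82.2] 8.8
slope [-0.02270995  0.49674874] -0.02270604786867865
```

View pics/crop.png

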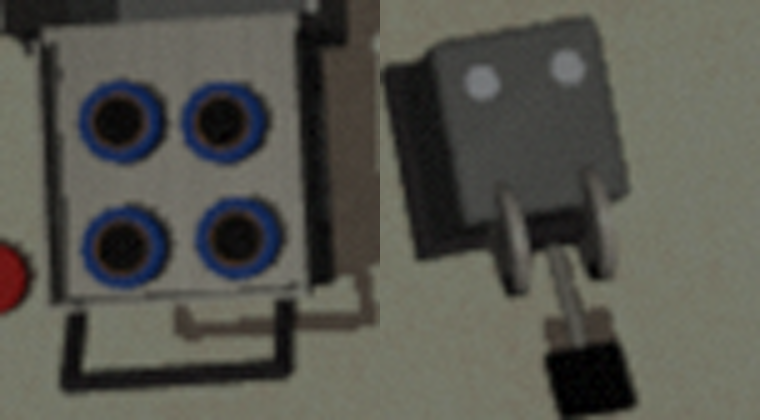

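The left crop confirms the bar handle behind the tray, with only blue rolls on it; the right crop confirms the black paddle on the lever arm. Next I'll refine the bar position, grip it and zero the side force.

```bash
cat >> h.py <<'E'
from scipy.spatial.transform import Rotation as R
def down(yaw):  # tool down, jaws open along heading yaw
    c,s=np.cos(yaw),np.sin(yaw)
    return R.from_matrix(np.array([[0,c,s],[0,s,-c],[-1,0,0]])).as_euler('xyz')
def pr(t=''):
    o=observe();print(t,round(o['time_s'],2),'pos',np.round(o['eef_pos'],4),'F',np.round(o['ft_force'],1),'open',round(o['opening'],4));return o
TH=0.052
E
python3 - <<'E'
from h import *
W=cloud('top',np.load('pics/top0.npy'))
P=W[226:244,150:220].reshape(-1,3);P=P[(P[:,2]>.145)&(P[:,2]<.17)&(abs(P[:,1]-.183)<.045)]
A=np.polyfit(P[:,1],P[:,0],1);print(len(P),A,'bar x range',np.percentile(P[:,0]-A[0]*(P[:,1]-.182),[2,50,98]),P[:,2].mean())
xb=A[0]*.182+A[1]; print(xb)
r=down(TH)
for cand in (down(TH),down(TH+np.pi)):
    print(inverse_kinematics([xb,.182,.25],cand))
gripper_to(.032)
movep([xb,.182,.25],r); pr()
move_l([xb,.182,.139],feed=.08,max_force=8); pr()
snap('top','top1');snap('side','side1')
a=cv2.imread('pics/top1.png')[150:250,140:230];b=cv2.imread('pics/side1.png')[200:300,215:305]
cv2.imwrite('pics/c1.png',cv2.resize(np.hstack([a,b]),None,fx=4,fy=4,interpolation=cv2.INTER_CUBIC))
E
```

```text
138 [-0.05723649  0.50109854] bar x range [0.48487242 0.49089719 0.49627103] 0.15912844795110007
0.49068149865640054
[ 0.20442497 -0.03661193  1.76653465  0.          1.41166993  0.15242497]
None
 2.26 pos [0.4905 0.1828 0.25  ] F [-0.3  0.2 -0.6] open 0.0322
 3.8 pos [0.4911 0.1821 0.1396] F [-0.1 -0.3 -0.2] open 0.0318<sys>:0: UserWarning: Gimbal lock detected. Setting third angle to zero since it is not possible to uniquely determine all angles.
```

View pics/c1.png

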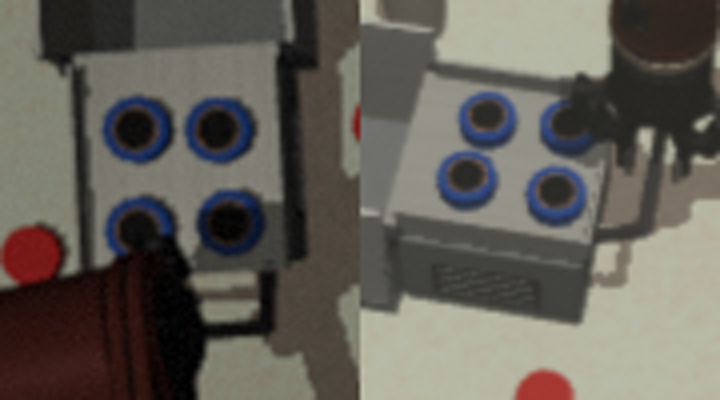

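Both views show the fingers straddling the bar (left image about (190,330), right image about (655,150)) without touching the tray wall. The forces are about zero, so I'll grip and lift.

```bash
cat > lift.py <<'E'
from h import *
import json,sys
def lift(a0,a1,hinge,dz,n,feed):
    for a in np.linspace(a0,a1,n+1)[1:]:
        x=-.2*np.cos(a)+.034*np.sin(a); z=.2*np.sin(a)+.034*np.cos(a)
        move_l([hinge[0]+x*np.cos(TH),hinge[1]+x*np.sin(TH),.12+z+dz],feed=feed)
        pr(f'a={a:.2f}')
E
python3 -W ignore - <<'E'
from lift import *
gripper_to(0,f_grip=25); o=pr('gripped')
for i in range(3):   # centre on the bar
    fx=o['ft_force'][0]
    if abs(fx)<4: break
    p=o['eef_pos'].copy(); p[0]+=np.sign(fx)*.001; move_l(p,feed=.02); o=pr('adj')
p=o['eef_pos']; hinge=[p[0]+.2*np.cos(TH),p[1]+.2*np.sin(TH)]; dz=p[2]-.154
json.dump([hinge,dz],open('hinge.json','w')); print(hinge,dz)
if abs(o['ft_force'][0])<8 and .008<o['opening']<.016: lift(0,.3,hinge,dz,3,.06)
E
```

```text
gripped 4.21 pos [0.4894 0.182  0.1393] F [-6.2 -0.1  6.6] open 0.0106
adj 4.47 pos [0.4894 0.182  0.1395] F [ 5.9  0.2 -3.3] open 0.0109
adj 4.72 pos [0.4894 0.182  0.1393] F [-4.3 -0.3  3.4] open 0.0107
adj 4.97 pos [0.4894 0.182  0.1394] F [ 5.5  0.7 -4.3] open 0.0109
[np.float64(0.6891105794736545), np.float64(0.19235838008078074)] -0.014564855690782252
a=0.10 5.47 pos [0.4935 0.1822 0.1589] F [ 2.5  1.2 -3.2] open 0.0108
a=0.20 5.96 pos [0.4998 0.1825 0.1787] F [-2.1 -0.5 -1.6] open 0.0112
a=0.30 6.45 pos [0.5081 0.1829 0.1981] F [-6.  -0.7 -0. ] open 0.011
```

```bash
python3 -W ignore - <<'E'
from lift import *
hinge,dz=json.load(open('hinge.json'))
lift(.3,1.0,hinge,dz,7,.06); hold(1.0); pr()
snap('top','top2');snap('side','side2')
a=cv2.imread('pics/top2.png')[80:250,120:260];b=cv2.imread('pics/side2.png')[180:350,150:310]
cv2.imwrite('pics/c2.png',cv2.resize(np.hstack([a,b]),None,fx=2.6,fy=2.6,interpolation=cv2.INTER_CUBIC))
E
```

```text
a=0.40 6.94 pos [0.5179 0.1834 0.216 ] F [-8.4 -1.2  1.7] open 0.0111
a=0.50 7.43 pos [0.5295 0.1841 0.233 ] F [-9.7 -1.5  4.1] open 0.0111
a=0.60 7.92 pos [0.5429 0.1848 0.249 ] F [-11.1  -1.6   7.6] open 0.0109
a=0.70 8.42 pos [0.5582 0.1856 0.264 ] F [-11.1  -1.4   9.7] open 0.0106
a=0.80 8.91 pos [0.5749 0.1865 0.2766] F [-9.7 -1.8  9.4] open 0.0111
a=0.90 9.4 pos [0.5926 0.1874 0.2871] F [-6.9 -0.7  7.2] open 0.0108
a=1.00 9.89 pos [0.6109 0.1883 0.2952] F [-5.5 -0.7  8.4] open 0.011
 10.89 pos [0.6106 0.1883 0.2951] F [-3.6 -0.3  8.5] open 0.0111
```

View pics/c2.png

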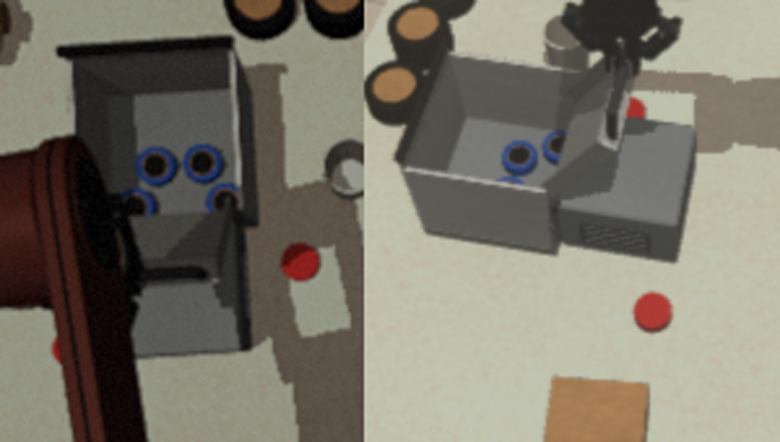

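All four blue rolls show beyond the tray (left view (157,165), (203,162), (137,203), (222,198)). I'll check their heights from depth.

```bash
cat >> h.py <<'E'
def rolls(tag,n='top'):
    im=cv2.cvtColor(cv2.imread(f'pics/{tag}.png'),cv2.COLOR_BGR2HSV);W=cloud(n,np.load(f'pics/{tag}.npy'))
    m=cv2.inRange(im,(100,110,40),(130,255,255)); k,l,s,c=cv2.connectedComponentsWithStats(cv2.morphologyEx(m,cv2.MORPH_CLOSE,np.ones((3,3))))
    for i in range(1,k):
        if 15<s[i,4]<900:
            P=W[(l==i)&(m>0)]; q=np.nanmedian(P,0)-[.6894,.1924,0]; c_,s_=np.cos(TH),np.sin(TH)
            print(tag,c[i].round(),s[i,4],'machine xyz',np.round([c_*q[0]+s_*q[1],-s_*q[0]+c_*q[1],q[2]],3),'z',np.round(np.nanpercentile(P[:,2],[10,90]),3))
E
python3 -W ignore -c "
from h import *
rolls('top2');rolls('side2','side')"
```

```text
top2 [191. 145.] 210 machine xyz [ 0.072 -0.011  0.036] z [0.031 0.038]
top2 [174. 156.] 41 machine xyz [0.042 0.042 0.037] z [0.034 0.039]
side2 [221. 236.] 30 machine xyz [ 0.043 -0.037  0.036] z [0.033 0.041]
side2 [209. 242.] 79 machine xyz [ 0.079 -0.013  0.036] z [0.032 0.039]
```

All of them lie flat on the hopper floor (tops at 0.036). Now I'll lower the tray, release it and check.

```bash
python3 -W ignore - <<'E'
from lift import *
hinge,dz=json.load(open('hinge.json'))
lift(1.0,.02,hinge,dz,10,.07); gripper_to(.032); hold(.3); o=pr('open')
p=o['eef_pos'].copy(); p[2]=.3; move_l(p,feed=.15)
gripper_to(0)
movep([.537,-.2573,.25],down(.172)); pr('over paddle')
snap('top','top3');snap('side','side3');rolls('top3')
W=cloud('top',np.load('pics/top3.npy'))
P=W[226:244,150:220].reshape(-1,3);P=P[(P[:,2]>.12)&(P[:,2]<.3)&(abs(P[:,1]-.183)<.045)];print('bar z',len(P),P.mean(0))
a=cv2.imread('pics/top3.png')[80:250,130:370];b=cv2.imread('pics/side3.png')[100:300,150:350]
cv2.imwrite('pics/c3.png',np.hstack([cv2.resize(a,(450,319)),cv2.resize(b,(319,319))]))
E
```

```text
a=0.90 11.43 pos [0.5927 0.1874 0.2862] F [-5.5  0.6  7.2] open 0.0109
a=0.80 11.86 pos [0.5755 0.1865 0.2752] F [-4.9 -0.2  5.4] open 0.011
a=0.71 12.29 pos [0.5592 0.1856 0.2623] F [-6.3 -0.6  5.2] open 0.011
a=0.61 12.72 pos [0.5444 0.1849 0.248 ] F [-6.4 -1.2  2.9] open 0.0106
a=0.51 13.16 pos [0.5314 0.1842 0.2329] F [-4.5  0.4  2.7] open 0.0106
a=0.41 13.59 pos [0.5199 0.1836 0.2166] F [-3.   0.4  0.3] open 0.0111
a=0.31 14.03 pos [0.5099 0.1831 0.1992] F [ 0.2  0.5 -2.1] open 0.0109
a=0.22 14.46 pos [0.5013 0.1826 0.1808] F [ 3.6  0.8 -3.2] open 0.0113
a=0.12 14.89 pos [0.4947 0.1822 0.1617] F [ 4.1  1.3 -1.4] open 0.0105
a=0.02 15.32 pos [0.4901 0.182  0.1422] F [ 5.   1.6 -2.2] open 0.0108
open 15.96 pos [0.4901 0.182  0.1435] F [ 0.6 -0.5  1.2] open 0.0321
over paddle 19.19 pos [ 0.5374 -0.2563  0.2503] F [ 0.7 -0.4  0.2] open -0.0002
top3 [191. 145.] 212 machine xyz [ 0.071 -0.011  0.036] z [0.03  0.039]
top3 [172. 157.] 51 machine xyz [0.04  0.052 0.036] z [0.033 0.038]
bar z 137 [0.49057967 0.18376757 0.15921077]
```

View pics/c3.png

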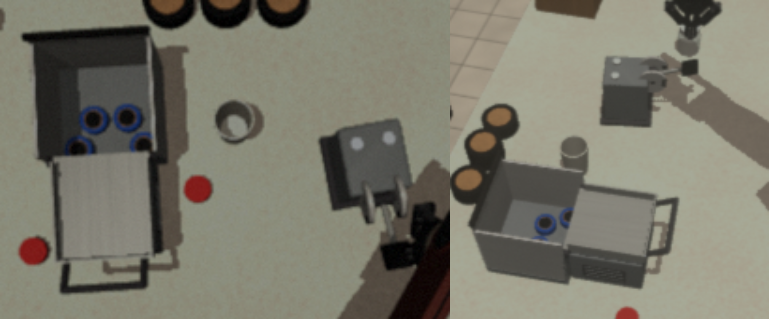

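The tray is level and empty (bar back at z 0.159, as at the start), with four rolls in the hopper at (93,119), (128,117), (79,148) and (143,145). The shut fingers are above the paddle, so I'll press in small steps and watch the force.

```bash
python3 -W ignore - <<'E'
from h import *
move_l([.535,-.2573,.18],feed=.1); o=pr(); f0=o['ft_force'][2]
for z in np.arange(.176,.1089,-.003):
    move_l([.535,-.2573,z],feed=.03); o=observe(); f=o['ft_force'][2]-f0
    print(round(z,4),round(o['eef_pos'][2],4),round(f,1))
    if f>14: break
pr(); snap('side','side4');snap('top','top4')
b=cv2.imread('pics/side4.png')[110:210,230:330]
cv2.imwrite('pics/c4.png',cv2.resize(b,None,fx=5,fy=5,interpolation=cv2.INTER_CUBIC))
E
```

```text
20.14 pos [ 0.5354 -0.2575  0.1807] F [0.1 0.2 0.2] open -0.0003
0.176 0.1762 -0.1
0.173 0.1727 -0.1
0.17 0.1696 -0.2
0.167 0.1667 -0.5
0.164 0.1644 0.8
0.161 0.1615 5.0
0.158 0.1586 5.6
0.155 0.1553 3.9
0.152 0.1515 1.9
0.149 0.1485 1.5
0.146 0.146 3.3
0.143 0.1434 5.7
0.14 0.1406 6.9
0.137 0.1375 5.5
0.134 0.1343 4.1
0.131 0.131 3.5
0.128 0.1284 6.5
0.125 0.1259 7.1
0.122 0.1231 9.0
0.119 0.1199 6.8
0.116 0.1166 4.9
0.113 0.1138 6.6
0.11 0.1113 8.3
 25.93 pos [ 0.5362 -0.2572  0.1113] F [0.1 0.6 8.5] open -0.0
```

View pics/c4.png

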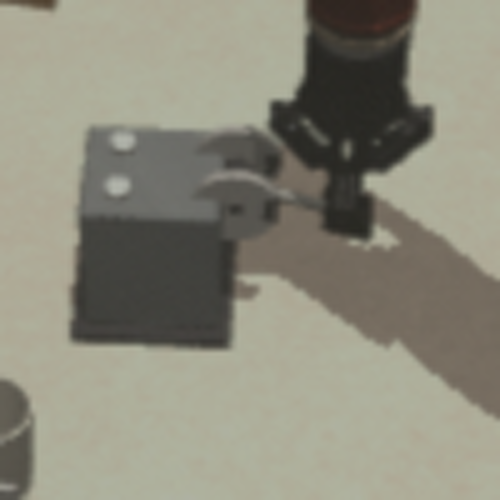

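The force trace shows three click dips, at z about 0.149, 0.131 and 0.117. The force then climbs to 8 N at 0.111, which fits the third click. The picture shows the shut fingers on the paddle at (345,210), with the lever sloping down. I'll press slightly firmer towards the end stop, hold, do a last check and hand in.

```bash
python3 -W ignore - <<'E'
from h import *
for z in (.109,.108,.107):
    move_l([.535,-.2573,z],feed=.02); o=pr(z)
    if o['ft_force'][2]>11.5: break
hold(1.0); pr('held')
snap('top','top5'); rolls('top5')
W=cloud('top',np.load('pics/top5.npy'))
P=W[226:244,150:220].reshape(-1,3);P=P[(P[:,2]>.12)&(P[:,2]<.3)&(abs(P[:,1]-.183)<.045)];print('bar',P.mean(0))
job_done(); 
E
```

```text
0.109 26.27 pos [ 0.5364 -0.2572  0.1106] F [-0.3  0.7  9.9] open -0.0
0.108 26.52 pos [ 0.5366 -0.2572  0.1098] F [0.3 1.4 9.2] open -0.0001
0.107 26.77 pos [ 0.5367 -0.2572  0.1094] F [-0.7  2.2 14.6] open 0.0001
held 27.77 pos [ 0.5367 -0.2572  0.1094] F [-1.   0.9 13.5] open 0.0001
top5 [179. 144.] 87 machine xyz [0.077 0.029 0.036] z [0.03  0.039]
top5 [199. 146.] 115 machine xyz [ 0.067 -0.036  0.036] z [0.032 0.039]
top5 [172. 157.] 53 machine xyz [0.04  0.053 0.035] z [0.033 0.038]
bar [0.49057817 0.18378148 0.15921135]
the job is handed in; nothing more can be done
```

The job is handed in, and my last checks showed nothing wrong; the handover gives no verdict. I gripped the bar handle, lifted the tray to about 1.0 rad, lowered it and let go. Then I pressed the paddle with shut fingers past three clicks and kept holding it.

- **Rolls:** all four show in the hopper in the pictures taken with the tray up and again after lowering. Their tops measure about 0.036 m, so they lie flat on the floor. In the final depth check two neighbouring rolls merged into one blob, so it lists three entries.
- **Tray:** the handle bar is back at its starting height, so the tray is level.
- **Lever:** the force dipped three times on the way down, then rose to a steady push of about 13.5 N at the end stop. The lever angle cannot be read directly; I judged the third click from the force dips and the finger height.
- **Bystanders:** the cup, carton and jar were never approached, though I did not measure them again at the end. The job took about 28 s of the 64 s allowed.

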